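# Post a spent battery through a spring-flap chute

## Task

Drop the spent block battery lying on the green collection box into the box: with one fingertip press the steel bar at the side down and keep it down, so that the orange spring-closed flap stays open, while the other fingertip pushes the battery along its lane and under the flap until it has fallen in. Only then draw back and let the flap close by itself. Push the battery only, never grip or lift it, and leave everything else on the bench where it is.

Things in the scene. Friction and masses are not known exactly. Their poses are not given: they have to be found in the camera images.
- box: Green battery collection box, fixed, flat deck 70 mm above the worktop. Origin: on the worktop under the chute edge, on the lane's centre line. +x: the way the battery is pushed; +y: towards the press bar. Deck: x=-140 to 0 mm (chute edge), y=-30 to 90. Two 6 mm high guides border the lane on the deck: 32 mm clear between them from x=-45 to 0, widening to 49 mm at x=-124.
- chute_edge (a point): Middle of the chute edge, on the deck, at the lane's end; axes as the box's. Beyond it the deck is open to a bin (x=0 to 66, y=-22 to 22 mm, floor 66 mm below the deck); the battery falls in once its middle is past the edge.
- flap (a joint): Angle of the orange spring-closed flap about its shaft: 0 closed, 0.95 rad fully open (stop). Pressing the steel bar on its +y side down swings the hood on its other side up; let go, it springs shut. The press takes about 2 to 3 N at first, 4 N when open. The battery passes under the hood from about 0.75 rad on.
- hinge (a point): Point on the flap's hinge shaft above box x=0: the 8 mm shaft runs along x at box y=34 mm, 26 mm above the deck, from x=-126 to 73 mm, a bracket at each end. Closed, the hood covers x=4 to 65, y=-24 to 34 mm, its roof 29 mm above the deck, its entry cheek at x=4 stopping the battery. Open, its free edge stands up to 77 mm above the deck.
- press_bar (a point): Top of the steel press bar (8 mm rod along the lane, x=-130 to 60 mm; this point at x=-35). Press it anywhere; a fingertip can slide along it. Closed: top 50 mm above the deck, y=74.5 mm, i.e. 74.5 mm beside the lane's middle. Fully open: top 8 mm above the deck, y about the same (up to 5 mm more half way). A fingertip 10 mm above the deck holds the flap at about 0.91 rad.
- battery: Spent block battery, black with a copper-coloured end, lying flat in the lane, about 45 g. Case 46 mm along its x, 26 mm wide, 17 mm high, two snap terminals standing 2.5 mm out of its +x end. Origin: middle of the case's underside. +x points along the lane towards the chute, within 0.2 rad.
- flux_bottle: Bystander, leave alone: amber flux bottle with white nozzle, 33x33x82 mm, stands beside the box; origin at the middle of its underside.
- capacitor_1: Bystander, leave alone: black can capacitor, 22x22x34 mm, stands beside the box; origin at the middle of its underside.
- multimeter: Bystander, leave alone: yellow and black pocket multimeter, 128x68x37 mm; origin at the middle of its underside.
- side_cutters: Bystander, leave alone: side cutters with red handles, 53x129x14 mm; origin at the middle of its underside.
- screwdriver_1: Bystander, leave alone: screwdriver with yellow handle, 13x143x12 mm; origin at the middle of its underside.
- tape_black: Bystander, leave alone: roll of black tape lying flat, 63x65x19 mm; origin at the middle of its underside.

How it is judged (in metres and radians):
On the way, in this order (a step that is already met when the one before it is completed fails the run):
1. the flap is held open by a finger, the battery still outside on the deck (value of joint flap above 0.6 rad and contact force between the fingers and box above 0.5 N and x of battery in the frame of box below -0.025 m), for 0.1 s.
2. a finger pushes the battery's front under the flap while a finger holds the flap open (value of joint flap above 0.6 rad and contact force between the fingers and box above 0.5 N and contact force between the fingers and battery above 0.02 N and x of battery in the frame of box above -0.019 m).
3. the battery has dropped below the deck into the chute with the flap still held open (value of joint flap above 0.6 rad and contact force between the fingers and box above 0.5 N and z of battery in the frame of box below 0.055 m and x of battery in the frame of box between 0 and 0.068 m and y of battery in the frame of box between -0.024 and 0.024 m), for 0.05 s.
At the end, for the whole second after the job is handed in: The battery lies still in the bin of the box (its origin below 55 mm above the worktop and inside the bin's outline), and the flap is closed to within 0.06 rad (z of battery in the frame of box below 0.055 m and x of battery in the frame of box between 0 and 0.068 m and y of battery in the frame of box between -0.024 and 0.024 m and linear speed of battery below 0.02 m/s and value of joint flap below 0.06 rad); the robot touches nothing.
It fails at once if the battery is lifted more than about 25 mm off the deck (z of battery in the frame of box above 0.095 m).
It fails at once if a bystander is moved more than 15 mm or knocked over (distance of any of flux_bottle, capacitor_1, multimeter, side_cutters, screwdriver_1, tape_black from where it was at the start of the episode above 0.015 m or angle between any of flux_bottle, capacitor_1, multimeter, side_cutters, screwdriver_1, tape_black's own z axis and vertical above 0.5 rad).
It also fails if it takes over 35 s, if anything falls off the work surface, if the arm or the gripper's body presses on something with over 40 N, if the wrist force passes 120 N, or if a joint passes its speed limit or range.

## Robot

A 6-joint arm with a two-finger parallel gripper is mounted at the origin on a cart in front of the work surface, level with it; the furniture and walls round the work are solid. World frame = base frame: x ahead of the robot, y to its left, z up, the work surface at z = 0. Lengths are in mm, angles in rad, forces in N, time in s.
With the tool pointing down it reaches from about 350 to 975 mm from the base axis. Payload 7.1 kg.
Tool frame: the origin (TCP) lies between the finger pads; the fingertips stand 19 mm ahead of it and the grasp point (between the pads) is the TCP (ctrl.tcp_to_tips is the distance from the TCP to the fingertips, in mm); z points along the fingers, y is the line along which they close (so a half turn about z gives the same grasp; the last joint's range is limited). The gripper opens to 88 mm and grips with 3 to 60 N. Pads are 20 mm wide; open, the fingers measure 115 mm over their backs; the gripper's body (75 mm by 178 mm) begins 61 mm behind the grasp point.
Start: joints at [1.17, 0.423, 1.63, -0, 1.089, -0.019], TCP at [232.837, 579.993, 241.675] pointing down, gripper open.
Joint ranges: [-3, 3], [-0.9, 2.11], [0.09, 2.58], [-1.31, 4.45], [0.11, 2.69], [-2.54, 2.54]. Speed limits (rad/s): [2.39, 2.39, 3.01, 3.14, 3.14, 3.14].

## Interface

Orientations are given as a rotation vector (axis times angle).
In Python, from workcell import status, optics, ctrl gives the robot as it stands. The module is installed in compiled form; this text tells all that it offers.
- The arm moves only by the shell command python3 -m inch 'ROWS'. ROWS is JSON, a list that holds one entry, the list of rows, each a list of 7 numbers: the shift along the tool's x, y, z in mm, then the turn, a rotation vector about the tool's x, y, z in rad, then the opening in per cent of the stroke, from 0 (shut) to 100 (fully open). A call has 1 to 20 rows; each row is the pose to reach, as a shift and turn from the pose commanded when the call began, along the tool's axes at that moment; what a row does not reach only later rows make up. A row lasts 1/10 s, in which the tool goes at most 50 mm and 8.59 degrees, less where a joint would pass 70% of its speed; a pose out of reach is approached as far as the arm can. A call with a gripper value outside its range is refused whole. The fingers move at their own pace and stop on an object; the grip force is fixed at half the most. Time passes only in rows, so rows that repeat a pose let the fingers close. It gives the time, the measured TCP pose, the force, the opening and the grip force at its end, in the units of the state.
- status.get_obs(): the state, without advancing time (a new reading comes with each control period).
- optics.get_image(name): name is "scene" or "top" or "wrist"; returns a dict with "frame" (400x640x3 uint8, red, green, blue), "fx", "fy", "cx", "cy" (pixels), "rvec" (rotation vector, rad) and "tvec" (3), from world to camera coordinates, as OpenCV has them; the wrist camera has in their place "hand_eye" (4x4, takes a point from camera to tool coordinates, whose origin is the TCP and whose axes are the flange's). Camera axes: x right, y down, z forward; pixel columns grow to the right and rows downward; lengths in mm; the calibration is good to about 2 mm. A picture is of the moment at which its call begins: read the wrist's pose just before it. There is no depth.
- ctrl.close_job(): hands the job in; it is judged then, once.
The state is a dict: "t": time; "qpos": joint angles; "qvel": joint speeds; "joint_torque": joint torques, N m; "ee_pos": TCP position; "orientation": TCP orientation; "ft_force": force on the tool from outside, world axes, zero at the start; "moment": the same for the moment, N m; "width": finger opening in mm; "grasp_force": force on a finger pad.
Only numpy, scipy, OpenCV 4.12 (cv2) and the standard library are available. Lean on these libraries where they do the work, as an engineer would, in place of code of your own. Each camera call takes 0.05 s, during which the arm holds its last target. There are 200 camera calls.

## Working session

There is one attempt and no reset: what is moved stays moved. The work goes in short steps, Python scripts to look and compute and a shell command to move; the robot and the scene stay as the last step left them, time stands still between calls to the robot, and variables do not carry over. Pictures are saved under pics/ and viewed, at most 11 in all, crops included, and the job is handed in when it is done.

```bash
mkdir -p pics; cat > h.py <<'E'
import numpy as np, cv2
from scipy.spatial.transform import Rotation as R
from workcell import status, optics, ctrl
def grab(n,fn):
    o=status.get_obs(); im=optics.get_image(n); cv2.imwrite('pics/'+fn,im['frame'][:,:,::-1])
    if 'rvec' in im:
        Rm=R.from_rotvec(np.ravel(im['rvec'])).as_matrix(); c=-Rm.T@np.ravel(im['tvec']); Rc=Rm.T
    else:
        T=np.array(im['hand_eye']); Rt=R.from_rotvec(o['orientation']).as_matrix()
        Rc=Rt@T[:3,:3]; c=Rt@T[:3,3]+np.array(o['ee_pos'])
    return dict(f=im['frame'],K=(im['fx'],im['fy'],im['cx'],im['cy']),Rc=Rc,c=c)
def ray(g,u,v,z):
    fx,fy,cx,cy=g['K']; d=g['Rc']@np.array([(u-cx)/fx,(v-cy)/fy,1]); return g['c']+d*(z-g['c'][2])/d[2]
def proj(g,p):
    fx,fy,cx,cy=g['K']; q=g['Rc'].T@(np.array(p)-g['c']); return (fx*q[0]/q[2]+cx,fy*q[1]/q[2]+cy)
E
python3 - <<'E'
from h import *
import pickle
for n in ['scene','top','wrist']:
    g=grab(n,n+'0.png'); pickle.dump(g,open(n+'0.pkl','wb')); print(n,g['c'].round(),g['K'])
print(status.get_obs())
E
```

```text
scene [-422. -512.  926.] (492.75425182968013, 492.75425182968013, 325.8182904108168, 200.42827592661607)
top [ 359.  -41. 1601.] (516.8583257840991, 516.8583257840991, 315.73452261630507, 198.49762061417087)
wrist [168. 606. 384.] (352.3954702358317, 352.3954702358317, 318.6866188280828, 201.81448350825931)
{'t': 0.15, 'qpos': array([ 1.17001519e+00,  4.23651675e-01,  1.63046521e+00,  3.84247663e-06,
        1.08858504e+00, -1.89836871e-02]), 'qvel': array([ 0.00039681, -0.00105657, -0.00059896, -0.00170386, -0.00106282,
        0.00046924]), 'joint_torque': array([ 7.19455202e-04, -5.44984925e+01, -2.73921132e+01,  6.44687307e-02,
        2.03417771e-02, -8.69173482e-05]), 'ee_pos': array([232.68522895, 579.6605488 , 241.1081135 ]), 'orientation': array([-5.96048275e-01, -3.08429165e+00,  1.70295276e-03]), 'ft_force': array([1.00100795, 0.06991937, 0.36881444]), 'moment': array([ 0.02900321, -0.00037584,  0.00015325]), 'grasp_force': 0.0, 'width': 87.82897975025635}
```

View pics/top0.png

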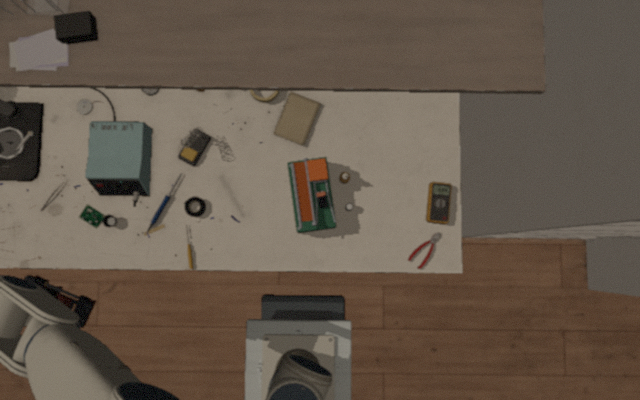

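View pics/scene0.png

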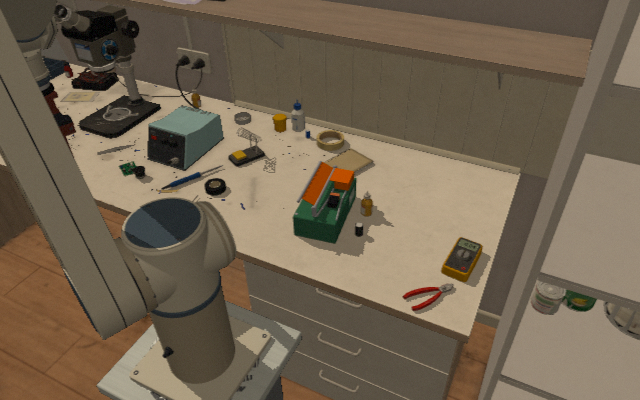

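```bash
python3 - <<'E'
import pickle
from h import *
g=pickle.load(open('top0.pkl','rb'))
for n,u,v,z in [('chuteTL',289,162,70),('TR',327,157,95),('BL',297,233,70),('BR',335,230,70),('batt',322,200,85),('bottle',345,178,82),('cap',349,208,34)]: print(n,ray(g,u,v,z).round())
cv2.imwrite('pics/t0c.png',cv2.resize(g['f'][140:250,260:380,::-1],None,fx=5,fy=5,interpolation=cv2.INTER_CUBIC))
o=status.get_obs();print(R.from_rotvec(o['orientation']).as_matrix().round(3)); w=pickle.load(open('wrist0.pkl','rb'));print(w['Rc'].round(3))
E
```

```text
chuteTL [623.  34.  70.]
TR [635. -80.  95.]
BL [411.   6.  70.]
BR [ 421. -106.   70.]
batt [509. -66.  85.]
bottle [ 575. -134.   82.]
cap [ 490. -150.   34.]
[[-0.928  0.373 -0.   ]
 [ 0.373  0.928 -0.001]
 [ 0.    -0.001 -1.   ]]
[[ 0.373  0.897  0.237]
 [ 0.928 -0.36  -0.097]
 [-0.002  0.256 -0.967]]
```

View pics/t0c.png

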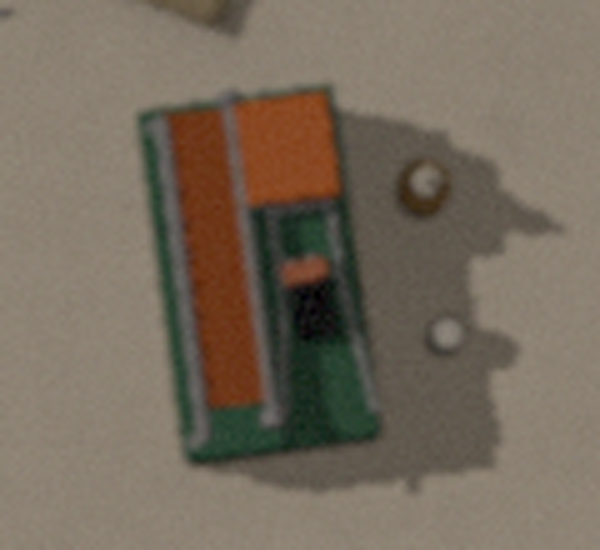

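```bash
python3 -m inch '[[[0,0,-40,0,0,0,70],[-40,-43,-60,0,0,-0.05,70],[-75,-82,-60,0,0,-0.1,70],[-110,-120,-60,0,0,-0.15,70],[-145,-158,-60,0,0,-0.2,70],[-180,-196,-60,0,0,-0.25,70],[-215,-234,-60,0,0,-0.3,70],[-250,-272,-60,0,0,-0.35,70],[-285,-310,-60,0,0,-0.4,70],[-320,-348,-60,0,0,-0.45,70],[-355,-386,-60,0,0,-0.5,70],[-390,-424,-60,0,0,-0.5,70],[-425,-462,-60,0,0,-0.5,70],[-453,-492,-60,0,0,-0.5,70],[-453,-492,-60,0,0,-0.5,70],[-453,-492,-60,0,0,-0.5,70],[-453,-492,-60,0,0,-0.5,70]]]'
python3 - <<'E'
from h import *
import pickle
g=grab('wrist','w1.png'); pickle.dump(g,open('w1.pkl','wb')); o=status.get_obs(); print(o['t'],o['ee_pos'],o['qpos'],o['orientation'],o['width'])
E
```

```text
t: 1.85
ee_pos: [469.5, -45.3, 301.3]
orientation: [0.183, -3.135, -0.001]
ft_force: [-0.2, 0.3, -0.5]
width: 61.3
grasp_force: 0.0
1.9 [469.29507287 -44.71734934 301.37013875] [-1.20452186e-01  1.20583537e-01  1.89698422e+00  3.72483737e-04
  1.12502012e+00 -1.80955157e+00] [ 1.85415294e-01 -3.13519542e+00 -7.98336565e-04] 61.73966177130763
```

View pics/w1.png

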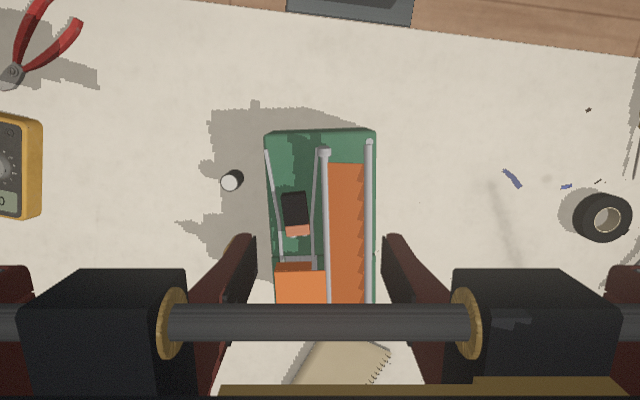

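```bash
python3 - <<'E'
import pickle
from h import *
g=pickle.load(open('w1.pkl','rb'))
for n,u,v,z in [('rearR',265,132,70),('rearL',376,129,70),('barN',369,140,120),('barF',367.5,300,120),('shN',323,152,100),('shF',328,300,100),('hoodR',274.5,273,99),('hoodL',326,273,99),('bN',282,194,87),('bN2',305,191,87),('bF',286,236,87),('bF2',310,234,87)]: print(n,ray(g,u,v,z).round(1))
cv2.imwrite('pics/w1c.png',cv2.resize(g['f'][115:315,200:400,::-1],None,fx=3,fy=3,interpolation=cv2.INTER_CUBIC))
E
```

```text
rearR [ 430.2 -106.6   70. ]
rearL [413.6   8.1  70. ]
barN [422.3  -4.9 120. ]
barF [583.4  18.4 120. ]
shN [440.3 -44.7 100. ]
shF [599.7 -20.  100. ]
hoodR [574.9 -80.8  99. ]
hoodL [568.4 -26.   99. ]
bN [490.2 -81.7  87. ]
bN2 [484.2 -58.2  87. ]
bF [536.1 -73.2  87. ]
bF2 [530.8 -47.7  87. ]
```

View pics/w1c.png

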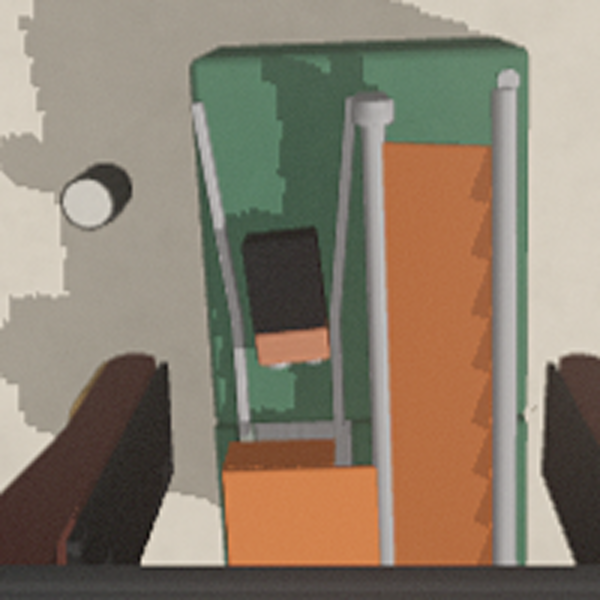

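```bash
python3 -m inch '[[[2,3,20,0,0,-0.01,75],[4,7,45,0,0,-0.029,75],[5.7,10.6,70,0,0,-0.029,75],[5.7,10.6,95,0,0,-0.029,75],[5.7,10.6,115,0,0,-0.029,75],[5.7,10.6,130,0,0,-0.029,75],[5.7,10.6,137,0,0,-0.029,75],[5.7,10.6,137,0,0,-0.029,75],[5.7,10.6,137,0,0,-0.029,75],[5.7,10.6,137,0,0,-0.029,75]]]'
python3 - <<'E'
from h import *
import pickle
o=status.get_obs(); g=grab('wrist','w2.png'); pickle.dump(g,open('w2.pkl','wb'));s=grab('scene','s2.png'); print(o['t'],o['ee_pos'],o['orientation'],o['width'],o['ft_force'])
a=g['f'][:,:,::-1]; b=cv2.resize(s['f'][130:260,270:400,::-1],(400,400),interpolation=cv2.INTER_CUBIC)
cv2.imwrite('pics/c2.png',np.hstack([a[:,120:520],b]))
E
```

```text
t: 2.9
ee_pos: [463.5, -35.3, 165.5]
orientation: [-0.232, 3.131, -0.0]
ft_force: [0.2, 0.6, 0.5]
width: 66.0
grasp_force: 0.0
2.9 [463.53893378 -35.27826736 165.52701502] [-2.31687253e-01  3.13146109e+00 -4.19979488e-04] 66.01107653158357 [0.2431524  0.62458743 0.52952543]
```

View pics/c2.png

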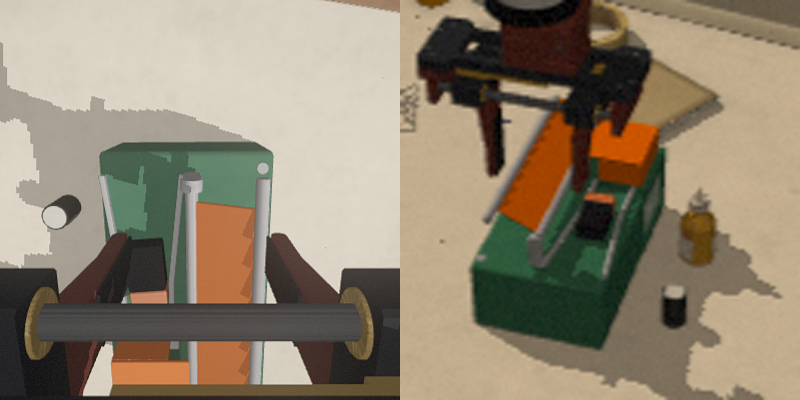

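```bash
python3 - <<'E'
import pickle
from h import *
g=pickle.load(open('w2.pkl','rb'))
O=np.array([565,-59.]);c,s=np.cos(.147),np.sin(.147)
W=lambda x,y,z: [O[0]+c*x-s*y,O[1]+s*x+c*y,70+z]
B=lambda p:(round(float(c*(p[0]-O[0])+s*(p[1]-O[1])),1),round(float(-s*(p[0]-O[0])+c*(p[1]-O[1])),1))
t=status.get_obs(); Rt=R.from_rotvec(t['orientation']).as_matrix(); print('tcp box',B(t['ee_pos']))
for sy in(-1,1):
  for a,d in((10,33),(-10,33),(10,46)): print('tip',sy,a,d,np.round(proj(g,np.array(t['ee_pos'])+Rt@[a,sy*d,19])))
for n,p in dict(barN=(-130,74.5,50),rearR=(-140,-30,0),rearL=(-140,90,0),btail1=(-78,-11,17),btail2=(-78,15,17)).items(): print(n,np.round(proj(g,W(*p))))
for n,u,v,z in [('rearR',220,149,70),('rearL',393,149,70),('barN',383,168,118),('bt1',252,240,87),('bt2',285,238,87),('cop1',251,291,87),('cop2',288,290,87),('barmid',382,230,120)]: print(n,B(ray(g,u,v,z)))
E
```

```text
tcp box (-97.1, 38.1)
tip -1 10 33 [251. 234.]
tip -1 -10 33 [253. 272.]
tip -1 10 46 [225. 234.]
tip 1 10 33 [386. 235.]
tip 1 -10 33 [384. 272.]
tip 1 10 46 [413. 235.]
barN [386. 178.]
rearR [218. 149.]
rearL [396. 149.]
btail1 [246. 244.]
btail2 [284. 244.]
rearR (-140.0, -28.6)
rearL (-140.1, 88.1)
barN (-135.1, 73.2)
bt1 (-81.2, -6.7)
bt2 (-82.6, 15.5)
cop1 (-43.2, -9.2)
cop2 (-44.0, 16.7)
barmid (-100.0, 73.9)
```

```bash
python3 -m inch '[[[5.5,1.4,0,0,0,0,70.5],[5.5,1.4,5,0,0,0,70.5],[5.5,1.4,12,0,0,0,70.5],[5.5,1.4,19,0,0,0,70.5],[5.5,1.4,26,0,0,0,70.5],[5.5,1.4,32,0,0,0,70.5],[5.5,1.4,38,0,0,0,70.5],[5.5,1.4,44,0,0,0,70.5],[5.5,1.4,50,0,0,0,70.5],[5.5,1.4,56,0,0,0,70.5],[5.5,1.4,62,0,0,0,70.5],[5.5,1.4,67,0,0,0,70.5],[5.5,1.4,67,0,0,0,70.5],[5.5,1.4,67,0,0,0,70.5]]]'
python3 - <<'E'
from h import *
o=status.get_obs(); a=grab('wrist','w3.png')['f'][:,:,::-1];s=grab('scene','s3.png'); print(o['t'],o['ee_pos'],o['orientation'],o['width'],o['ft_force'])
b=cv2.resize(s['f'][130:260,270:400,::-1],(400,400),interpolation=cv2.INTER_CUBIC)
cv2.imwrite('pics/c3.png',np.hstack([a[:,120:520],b]))
E
```

```text
t: 4.4
ee_pos: [457.9, -35.3, 97.5]
orientation: [-0.231, 3.132, -0.001]
ft_force: [1.4, -1.5, 4.4]
width: 62.0
grasp_force: 1.9
4.4 [457.86004878 -35.33586213  97.49747998] [-2.30700066e-01  3.13227506e+00 -7.44080415e-04] 61.99136750773706 [ 1.42616153 -1.50673637  4.36397749]
```

View pics/c3.png

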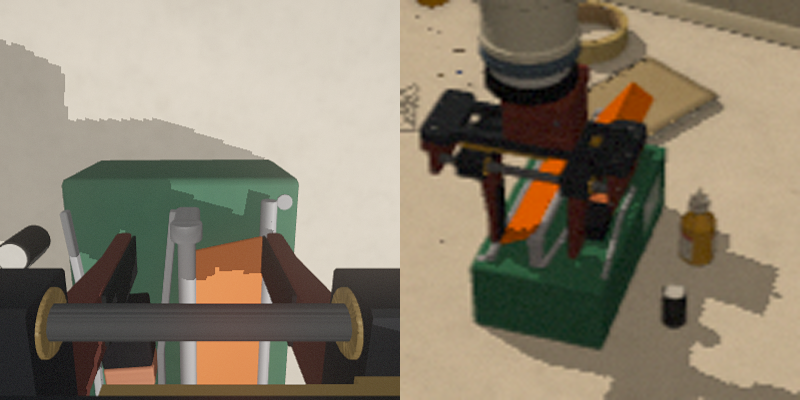

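```bash
python3 -m inch '[[[-4,0,0,0,0,0,70.5],[-8,0,0,0,0,0,70.5],[-12,0,0,0,0,0,70.5],[-16,0,0,0,0,0,70.5],[-20,0,0,0,0,0,70.5],[-24,0,0,0,0,0,70.5],[-28,0,0,0,0,0,70.5],[-32,0,0,0,0,0,70.5],[-36,0,0,0,0,0,70.5],[-40,0,0,0,0,0,70.5],[-44,0,0,0,0,0,70.5],[-48,0,0,0,0,0,70.5],[-52,0,0,0,0,0,70.5],[-55,0,0,0,0,0,70.5],[-58,0,0,0,0,0,70.5]]]'
python3 - <<'E'
from h import *
o=status.get_obs(); a=grab('wrist','w4.png')['f'][:,:,::-1];s=grab('scene','s4.png'); print(o['t'],o['ee_pos'],o['orientation'],o['width'],o['ft_force'])
b=cv2.resize(s['f'][130:260,270:400,::-1],(400,400),interpolation=cv2.INTER_CUBIC)
cv2.imwrite('pics/c4.png',np.hstack([a[:,120:520],b]))
E
```

```text
t: 6.0
ee_pos: [512.7, -26.5, 97.1]
orientation: [0.232, -3.128, -0.0]
ft_force: [-6.5, -1.5, 7.7]
width: 62.3
grasp_force: 4.0
6.0 [512.736603   -26.52536616  97.10358821] [ 2.31753386e-01 -3.12816957e+00 -1.27654080e-04] 62.28670636078324 [-6.53241843 -1.53322451  7.74824409]
```

View pics/c4.png

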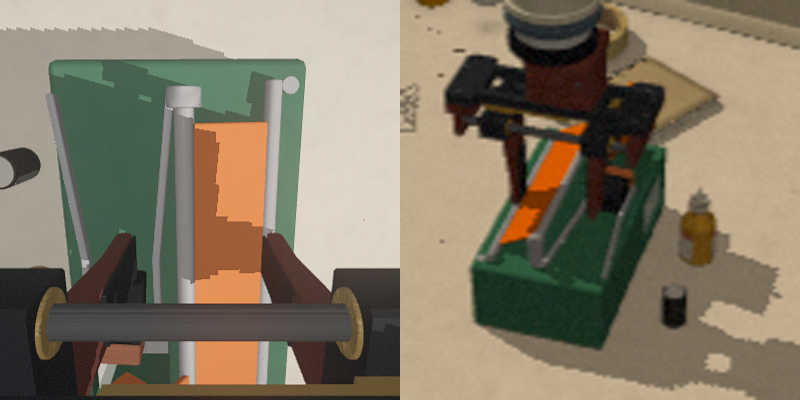

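```bash
python3 -m inch '[[[1,0,-1.5,0,0,0,70.5],[1,0,-2.5,0,0,0,70.5],[1,0,-2.5,0,0,0,70.5]]]'
python3 - <<'E'
from h import *
o=status.get_obs(); g=grab('wrist','w5.png');print(o['ee_pos'],o['ft_force'],o['width'])
O=np.array([565,-59.]);c,s=np.cos(.147),np.sin(.147)
B=lambda p:(round(float(c*(p[0]-O[0])+s*(p[1]-O[1])),1),round(float(-s*(p[0]-O[0])+c*(p[1]-O[1])),1))
print(B(o['ee_pos']))
for u,v in [(266,271),(265,300),(262,345),(220,365),(262,363)]: print(u,v,B(ray(g,u,v,87)))
for v in (262,266,270,274,280): print('guide',B(ray(g,280,v,76)))
cv2.imwrite('pics/c5.png',cv2.resize(g['f'][220:400,180:420,::-1],None,fx=3,fy=3,interpolation=cv2.INTER_CUBIC))
E
```

```text
t: 6.4
ee_pos: [513.3, -26.1, 100.1]
orientation: [0.231, -3.132, -0.001]
ft_force: [-1.5, 2.7, 2.0]
width: 62.1
grasp_force: 1.9
[513.33615086 -26.13908832 100.1033455 ] [-1.4525439   2.7073251   2.04706967] 62.133288293488754
(-46.3, 40.1)
266 271 (-39.9, 14.4)
265 300 (-24.2, 13.3)
262 345 (1.6, 10.7)
220 365 (13.8, -11.7)
262 363 (12.5, 10.3)
guide (-39.6, 20.0)
guide (-37.4, 19.9)
guide (-35.1, 19.9)
guide (-32.9, 19.8)
guide (-29.4, 19.7)
```

View pics/c5.png

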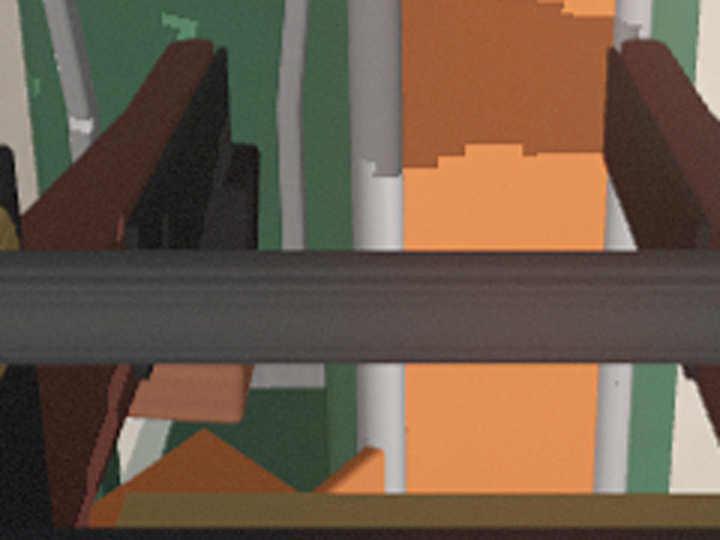

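```bash
python3 -m inch '[[[-4,0,0,0,0,0,70.5],[-8,0,0,0,0,0,70.5],[-12,0,0,0,0,0,70.5],[-15,0,0,0,0,0,70.5],[-18,0,0,0,0,0,70.5],[-21,0,0,0,0,0,70.5],[-24,0,0,0,0,0,70.5],[-27,0,0,0,0,0,70.5],[-27,0,0,0,0,0,70.5],[-27,0,0,0,0,0,70.5],[-27,0,0,0,0,0,70.5]]]'
python3 - <<'E'
from h import *
o=status.get_obs(); g=grab('wrist','w6.png');s=grab('scene','s6.png');print(o['ee_pos'],o['ft_force'],o['width'])
b=cv2.resize(s['f'][140:240,290:390,::-1],(360,360),interpolation=cv2.INTER_CUBIC)
a=cv2.resize(g['f'][220:400,180:400,::-1],(440,360))
cv2.imwrite('pics/c6.png',np.hstack([a,b]))
E
```

```text
t: 7.55
ee_pos: [541.2, -22.6, 100.4]
orientation: [-0.23, 3.131, -0.0]
ft_force: [0.3, 1.5, 3.7]
width: 61.8
grasp_force: 1.7
[541.15993806 -22.56239242 100.42477847] [0.31817607 1.51371793 3.67867005] 61.79705589835577
```

View pics/c6.png

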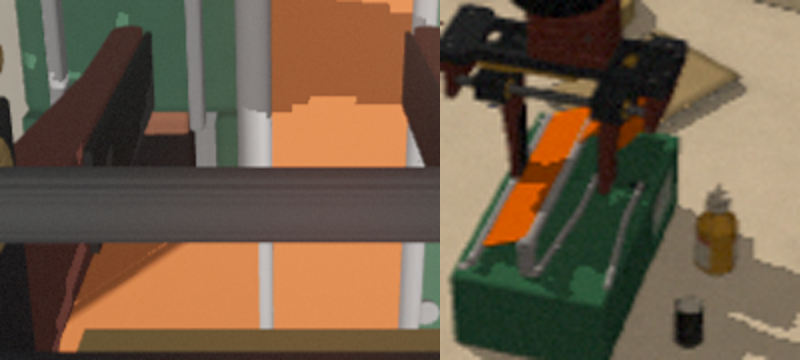

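```bash
python3 -m inch '[[[2,0,0,0,0,0,70.5],[4,0,-3,0,0,0,70.5],[4,0,-8,0,0,0,70.5],[4,0,-14,0,0,0,70.5],[4,0,-20,0,0,0,70.5],[4,0,-26,0,0,0,70.5],[4,0,-32,0,0,0,70.5],[4,0,-40,0,0,0,70.5],[4,0,-50,0,0,0,70.5],[4,0,-65,0,0,0,70.5],[4,0,-80,0,0,0,70.5],[4,0,-100,0,0,0,70.5],[10,0,-120,0,0,0,70.5],[20,0,-140,0,0,0,70.5],[30,0,-150,0,0,0,70.5],[30,0,-150,0,0,0,70.5],[30,0,-150,0,0,0,70.5],[30,0,-150,0,0,0,70.5]]]'
python3 - <<'E'
from h import *
o=status.get_obs(); g=grab('wrist','w7.png');s=grab('scene','s7.png');print(o['t'],o['ee_pos'],o['ft_force'])
b=cv2.resize(s['f'][140:240,290:390,::-1],(360,360),interpolation=cv2.INTER_CUBIC)
a=cv2.resize(g['f'][100:400,140:507,::-1],(440,360))
cv2.imwrite('pics/c7.png',np.hstack([a,b]))
E
```

```text
t: 9.45
ee_pos: [510.6, -26.9, 249.4]
orientation: [0.231, -3.132, -0.0]
ft_force: [0.1, -0.0, 0.0]
width: 62.1
grasp_force: 0.0
9.45 [510.55259873 -26.93437797 249.38309908] [ 0.10672344 -0.01006191  0.01621306]
```

View pics/c7.png

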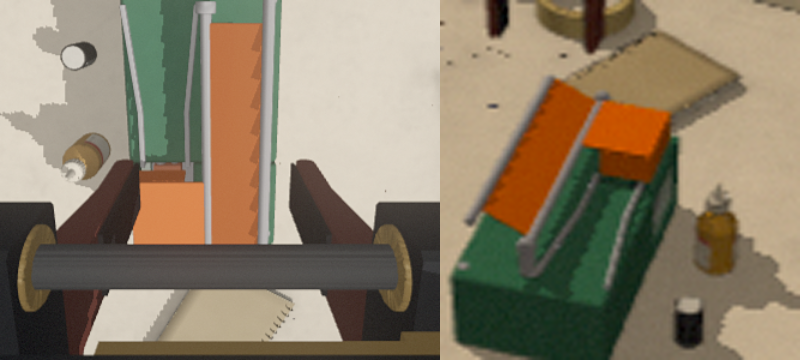

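The flap is closed (hood at left-image (170,210)), the lane is empty, and the bottle and capacitor are where they were; I'm handing the job in.

```bash
python3 -c "
from workcell import ctrl
print(ctrl.close_job())"
```

```text
the job is handed in; nothing more can be done
None
```

The battery was pushed under the held-open flap and dropped into the bin. The flap then closed by itself, and the job was handed in at about 9.5 s; no verdict came back.

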